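# Eject the angle gauge and rock it on the moulding bead to the red mark

## Robot

A 7-joint arm with a two-finger parallel gripper is mounted at the origin on a cart in front of the work surface, level with it; the furniture and walls round the work are solid. World frame = base frame: x ahead of the robot, y to its left, z up, the work surface at z = 0. Lengths are in mm, angles in rad, forces in N, time in s.
With the tool pointing down it reaches from about 425 to 875 mm from the base axis. Payload 8.4 kg.
Tool frame: the origin (TCP) lies midway between the tips of the shut fingers; the grasp point (between the pads) lies robot.tcp_to_grasp behind it (robot.tcp_to_grasp is the distance from the TCP to the grasp point, in mm); z points along the fingers, y is the direction in which the jaws open and shut (so a half turn about z gives the same grasp; the last joint's range is limited). The gripper opens to 85 mm and grips with 20 to 120 N. Pads are 22 mm wide; open, the fingers measure 114 mm over their backs; the gripper's body (76 mm by 85 mm) begins 54 mm behind the grasp point. The pads swing forward as they close: fully open they stand 13 mm farther back than shut.
Start: joints at [1.144, 0.333, 0.04, 1.465, -0.013, 1.343, -0.059], TCP at [209.252, -615.368, 231.308] pointing down, gripper open.
Joint ranges: [-2.58, 2.58], [-0.38, 2.09], [-1.3, 1.39], [0.25, 2.4], [-1.5, 4.64], [0.08, 2.09], [-2.65, 2.65]. Speed limits (rad/s): [2.22, 2.22, 2.79, 2.79, 3.14, 3.14, 3.14].

## Interface

Orientations are given as a 3x3 rotation matrix whose columns are the frame's x, y, z axes.
In Python, from station import robot, read_camera, calibration, job gives the robot as it stands.
- The arm moves only by the tool send_rows, never from a script. Its argument "moves" is one flat list of numbers, 7 for each row, row after row: the shift along the tool's x, y, z in mm, then the turn, a rotation vector about the tool's x, y, z in rad, then the finger opening in mm, from 0 to 85.4. In form: [tx, ty, tz, ax, ay, az, gripper, tx, ty, tz, ax, ay, az, gripper, ...]. A call has 1 to 20 rows; each row is the pose to reach, as a shift and turn from the pose commanded when the call began, along the tool's axes at that moment; what a row does not reach only later rows make up. A row lasts 1/10 s, in which the tool goes at most 50 mm and 8.59 degrees, less where a joint would pass 70% of its speed; a pose out of reach is approached as far as the arm can. A call with a gripper value outside its range is refused whole. The fingers move at their own pace and stop on an object; "squeeze" is the grip in N (left out, the last holds). Time passes only in rows, so rows that repeat a pose let the fingers close. It gives the time, the measured TCP pose, the force and the opening at its end, in the units of the state.
- robot.get_state(): the state, without advancing time (a new reading comes with each control period).
- read_camera(name): name is "scene" or "top" or "wrist"; returns the picture (480x640x3 uint8, red, green, blue); there is no depth.
- calibration(name): a dict with "K" (3x3 intrinsics, pixels), "eye" and "rotation" of the camera in the world. Camera axes: x right, y down, z forward; pixel columns grow to the right and rows downward; lengths in mm; the calibration is good to about 2 mm. A picture is of the moment at which its call begins: read the wrist's pose just before it. calibration takes no time and is no camera call; for the wrist camera it gives the pose at the moment of the call.
- job.hand_in(): hands the job in, once; it reports no verdict.
The state is a dict: "clock": time; "joint_positions": joint angles; "qvel": joint speeds; "effort": joint torques, N m; "eef_pos": TCP position; "tool_rot": TCP orientation; "force": force on the tool from outside, world axes, zero at the start; "moment": the same for the moment, N m; "finger_gap": finger opening in mm.
Only numpy, scipy, OpenCV 4.12 (cv2) and the standard library are available. Lean on these libraries where they do the work, as an engineer would, in place of code of your own. Each camera call takes 0.05 s, during which the arm holds its last target. There are 200 camera calls.

## Task

Push the orange tab of the gauge holder all the way along its slot so that the spring slide ejects the angle gauge, then pick the gauge up by its black top grip. Set it level on the raised round bead of the wooden frame-moulding offcut, its foot square across the bead and middle on middle, then rock it sideways on the bead until the swinging pointer settles on the red mark. Finish while still holding the gauge there, its foot resting lightly on the bead, and leave the jar, dipper and sanding block where they are.

Things in the scene. Friction and masses are not known exactly. Their poses are not given: they have to be found in the camera images.
- holder: Gauge holder fixed to the table. Origin at table height under the middle of the stowed gauge; the gauge leaves towards its -y. Grey deck 64 (x) wide, y -110..+60 mm, 10 high; blue hood 37 wide over y -13..+58, roof top 131 above the table, slotted along y. The open deck before the hood (y -13..-103) has only 6 mm high rails and an end stop.
- tab (a point): Centre of the rear (+y of holder) face of the orange tab, 34 wide (x) x 10 thick (y) x 28 high, spanning 136..164 mm above the table, 5 mm above the hood roof. At rest it lies at y = +48.5 mm in the holder; push it towards the holder's -y. Site axes parallel to the holder's.
- ejector (a joint): Travel of the spring slide, 0 = rest, 0.060 m = pushed fully along (stop). Pushing takes about 1.3 N at the start and 5 N at the stop, plus 1 to 2 N to move the gauge. It moves the gauge out by its travel less 2 to 3 mm play; when let go it springs back and the gauge stays on the open deck, its rear end 5 mm clear of the hood, to be lifted straight up.
- gauge: Angle gauge, about 0.27 kg. Origin mid underside of its foot, z up. Aluminium foot 24 (x) x 76 (y) x 10 mm; round dial housing 74 across, 24 thick, centre 45 above the underside, white face to -x; black top grip 18 thick (x) x 40 long (y), 82 to 114 above the underside. Starts upright in the holder, underside 10 mm above the table, axes parallel to the holder's, grip hidden under the hood.
- grip (a point): Middle of the gauge's top grip, 102 mm above its underside and 20 mm above the thicker dial housing (keep the fingertips off that); grip it across x (18 mm wide). Axes as the gauge's.
- pointer (a joint): Angle of the swinging black needle against the gauge, rad; it is weighted and always settles to point straight up within about a second. 0 = 12 o'clock of the dial, positive = clockwise seen on the face (towards the gauge's -y). Rolling the gauge by -a about its own x axis (top towards its +y) makes it read +a.
- mark (a joint): Angle of the red mark on the dial, same zero and sense as the pointer; 0.20 to 0.36 rad, set before the start and not movable by hand.
- pointer_tip (a point): Tip of the needle, 30 mm from the pivot.
- mark_mid (a point): Middle of the 5.5 mm wide red mark, 30 mm from the pivot, on the path of the needle's tip.
- offcut: Offcut of wooden picture-frame moulding screwed to the table, 80 (x, along the bead) x 64 (y) mm. Origin under its middle at table height. Shoulders 40 mm high.
- bead: The raised half-round bead along the middle of the offcut (along its x), 24 mm wide, 80 long, top radius 12 mm; same origin and axes as the offcut.
- bead_top (a point): Middle of the bead's crest, 60 mm above the table.
- dipper: Grey metal dipper 60 mm across, 33 high; bystander, origin under its middle.
- block: Brown sanding block 40 x 70 x 24 mm; bystander, origin under its middle.
- jar: Square glass jar with black lid, 79 x 79 x 114 mm; bystander, origin under its middle.

How it is judged (in metres and radians):
On the way, in this order (a step that is already met when the one before it is completed fails the run):
1. the spring slide is pushed fully along and the gauge is out on the open deck (value of joint ejector above 0.053 m and y of gauge in the frame of holder below -0.05 m), for 0.1 s.
2. the gauge is lifted clear of the holder between the fingers (height (world z) of gauge above 0.045 m and contact force between the fingers and gauge above 1 N and contact force between gauge and holder below 0.1 N), for 0.2 s.
3. the gauge, held, stands on the bead about level (pointer within 0.1 rad of 12 o'clock) (contact force between gauge and bead above 0.5 N and contact force between the fingers and gauge above 1 N and value of joint pointer between -0.1 and 0.1 rad), for 0.2 s.
At the end, for the whole second after the job is handed in: Gauge held in the fingers, on the bead with 0.4 to 15 N, foot's middle within 20 mm of the crest's middle (level) and over 52 mm high, square across within 15 degrees, off the holder, at rest; pointer at rest (under 0.3 rad/s), its tip within 2.4 mm of the red mark's middle (distance between pointer_tip and mark_mid below 0.0024 m and velocity of joint pointer between -0.3 and 0.3 rad/s and contact force between gauge and bead between 0.4 and 15 N and contact force between the fingers and gauge above 1 N and contact force between gauge and holder below 0.1 N and horizontal distance between gauge and bead_top below 0.02 m and height (world z) of gauge above 0.052 m and angle between the x axis of gauge and the x axis of bead, either way round below 0.26 rad and linear speed of gauge below 0.02 m/s); the arm keeps its last pose, push and grip.
It fails at once if a bystander is moved more than 30 mm (distance of any of dipper, block, jar from where it was at the start of the episode above 0.03 m).
It also fails if it takes over 64 s, if anything falls off the work surface, if the arm or the gripper's body presses on something with over 40 N, if the wrist force passes 120 N, or if a joint passes its speed limit or range.

## Working session

There is one attempt and no reset: what is moved stays moved. The work goes in short steps, Python scripts to look and compute and a tool call to move; the robot and the scene stay as the last step left them, time stands still between calls to the robot, and variables do not carry over. Pictures are saved under pics/ and viewed, about 8 in all and at most 12, crops included, and the job is handed in when it is done.

Besides the shell and the picture viewer there is one more tool, called after "Request:" in YAML: its name, and indented under it one key for each argument. send_rows: Moves the arm, as the interface text tells. Its arguments: {"type":"object","properties":{"moves":{"type":"array","items":{"type":"number"}},"squeeze":{"type":"number"}},"required":["moves"]}

```bash
ls; mkdir -p pics; python3 - <<'E'
from station import robot, read_camera, calibration, job
import cv2,numpy as np
s=robot.get_state();print(s['clock'],s['eef_pos'],s['tool_rot'],s['finger_gap'],robot.tcp_to_grasp)
for n in("scene","top"):
    im=read_camera(n);cv2.imwrite(f"pics/{n}0.png",im[:,:,::-1]);c=calibration(n);print(n,c)
E
```

```text
pics
0.0 [ 209.12049661 -614.95136681  230.42122931] [[ 9.46747154e-01  3.21977410e-01 -6.10907230e-04]
 [ 3.21977975e-01 -9.46745974e-01  1.49776814e-03]
 [-9.61264546e-05 -1.61470640e-03 -9.99998692e-01]] 85.1555029145651 18.700000000000003
scene {'K': array([[437.12844417,   0.        , 318.57467867],
       [  0.        , 437.12844417, 244.78204715],
       [  0.        ,   0.        ,   1.        ]]), 'eye': array([834.96222101, 321.4286159 , 513.57397799]), 'rotation': array([[-0.88357743,  0.2071691 , -0.41996654],
       [ 0.46813539,  0.41344454, -0.78096919],
       [ 0.01184019, -0.88664795, -0.46229345]])}
top {'K': array([[473.53959232,   0.        , 315.22227266],
       [  0.        , 473.53959232, 243.53433385],
       [  0.        ,   0.        ,   1.        ]]), 'eye': array([ 398.90382567, -348.43305523,  951.42926692]), 'rotation': array([[ 2.80238071e-03, -9.94536802e-01,  1.04348911e-01],
       [-9.99995885e-01, -2.85112705e-03, -3.17987060e-04],
       [ 6.13761836e-04, -1.04347590e-01, -9.94540700e-01]])}
```

View pics/scene0.png

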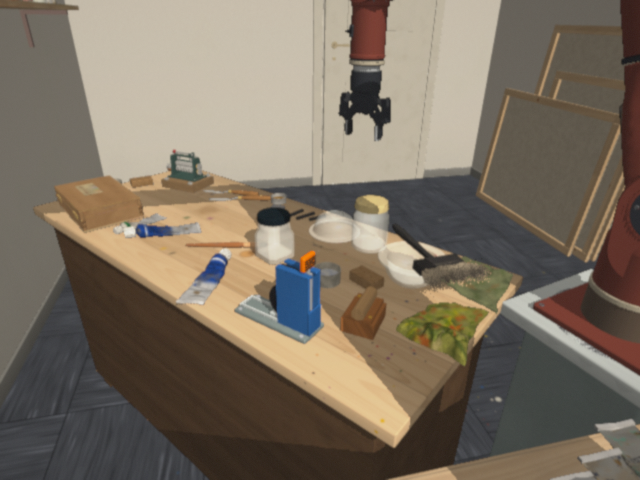

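View pics/top0.png

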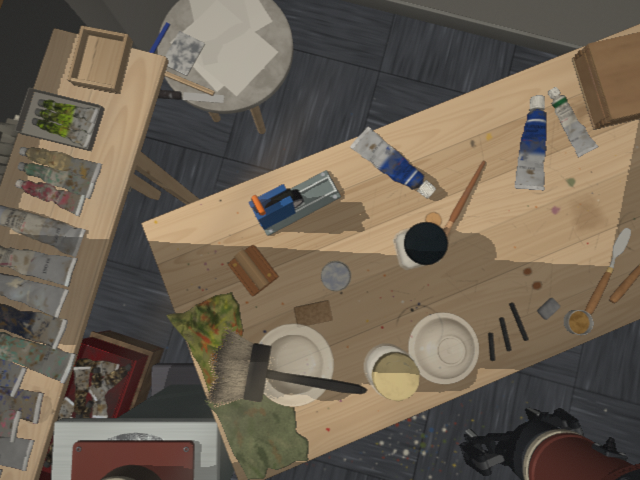

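The top view shows the holder at about (295,203), with its orange tab at (258,203) and its open end at the right. The offcut is at (253,270), the dipper at (336,276), the block at (313,312) and the jar at (422,243). Next I'll enlarge the crop to measure these.

```bash
cat > h.py <<'E'
import numpy as np,cv2
from station import robot, read_camera, calibration, job
def ray(c,u,v,z):
    d=c['rotation']@np.linalg.solve(c['K'],[u,v,1.]);e=c['eye'];return e+d*(z-e[2])/d[2]
def px(c,p):
    q=c['K']@(c['rotation'].T@(np.array(p)-c['eye']));return q[:2]/q[2]
E
python3 - <<'E'
from h import *
im=cv2.imread('pics/top0.png')
cv2.imwrite('pics/topcrop.png',cv2.resize(im[160:310,215:375],None,fx=5,fy=5,interpolation=cv2.INTER_CUBIC)[:600*1,:] if 0 else cv2.resize(im[165:300,220:360],(700,600) if 0 else (600,579),interpolation=cv2.INTER_CUBIC))
hsv=cv2.cvtColor(im,cv2.COLOR_BGR2HSV)
c=calibration('top')
# orange tab
m=cv2.inRange(hsv,(5,200,150),(18,255,255));m[:, :230]=0;m[:,290:]=0;m[:180]=0;m[225:]=0
r=cv2.minAreaRect(cv2.findNonZero(m));print('tab px',r,ray(c,*r[0],164))
for a in cv2.boxPoints(r):print(a,ray(c,*a,164))
for n,p,z in(('dip',(336,276),33),('block',(313,312),24),('jar',(426,243),114),('off',(253,268),50),('end',(333,182),16)):print(n,ray(c,*p,z))
E
```

```text
tab px ((260.8000183105469, 210.60000610351562), (2.683281421661377, 3.5777084827423096), 63.43495178222656) [ 537.03029126 -256.87330726  164.        ]
[258.6     210.20001] [ 537.70186961 -253.15800736  164.        ]
[261.80002 208.6    ] [ 540.44828704 -258.50759615  164.        ]
[263.00003 211.     ] [ 536.35882893 -260.58796535  164.        ]
[259.80002 212.6    ] [ 533.61535438 -255.24048097  164.        ]
dip [ 432.17525594 -389.13495114   33.        ]
block [ 362.65918357 -344.79301702   24.        ]
jar [ 488.28877233 -545.72894734  114.        ]
off [ 446.3160934  -230.40822189   50.        ]
end [ 621.74735144 -384.18262544   16.        ]
```

View pics/topcrop.png

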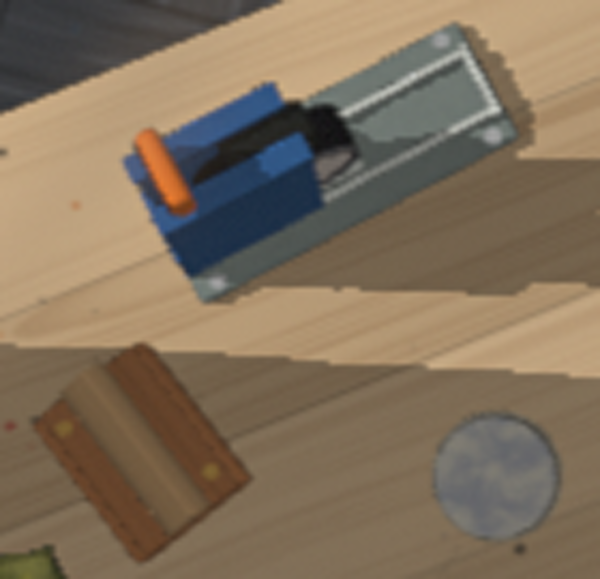

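```bash
python3 - <<'E'
from h import *
c=calibration('top')
f=lambda u,v,z: ray(c,220+u/4.2857-0.4,165+v/4.2857-0.4,z)[:2]
A=f(455,22,10);B=f(518,135,10);C=f(205,302,10);print('deck',A,B,C,'w',np.linalg.norm(A-B),'l',np.linalg.norm(B-C))
ey=(C-B)/np.linalg.norm(C-B);w=(A-B)/np.linalg.norm(A-B)
print('ey',ey,np.arctan2(ey[1],ey[0]),'w',w,np.arctan2(w[1],w[0]),ey@w)
T1=f(140,133,164);T2=f(178,213,164);print('tab',T1,T2,np.linalg.norm(T1-T2))
mid=(A+B)/2; O=mid+ey*110;print('origin',O,'tab pred',O+ey*48.5,'tab rear meas ~',(T1+T2)/2)
P=[f(*p,40) for p in((145,342),(250,480),(140,562),(33,422))]
print('off',P,np.mean(P,0),[np.linalg.norm(P[i]-P[i-1]) for i in range(4)])
a=f(86,374,56);b=f(186,521,56);d=b-a;print('bead',(a+b)/2,np.linalg.norm(d),np.arctan2(d[1],d[0]), P[1]-P[0],np.arctan2(*(P[1]-P[0])[::-1]),np.arctan2(*(P[2]-P[3])[::-1]))
E
```

```text
deck [ 648.545644   -369.74082885] [ 594.18252095 -399.46541833] [ 514.45584756 -252.98416725] w 61.95886028441181 l 166.77259777528428
ey [-0.47805619  0.87832925] 2.069236630984507 w [0.87740676 0.4797472 ] 0.5003665632813241 0.0019262579004916548
tab [ 562.60331289 -242.07612172] [ 530.72546242 -257.52768958] 35.42524946905158
origin [ 568.77790111 -287.98690585] tab pred [ 545.5921757  -245.38793712] tab rear meas ~ [ 546.66438766 -249.80190565]
off [array([ 492.50527478, -229.18345661]), array([ 430.45513456, -277.2678398 ]), array([ 393.78206568, -228.57248998]), array([ 456.20646724, -179.42943443])] [ 443.23723557 -228.61330521] [np.float64(61.58787342509186), np.float64(78.50049559213171), np.float64(60.96024176305609), np.float64(79.44712593682513)]
bead [ 444.19063991 -227.99017697] 78.9315901630449 -2.5318229052876458 [-62.05014022 -48.08438319] -2.482327648492188 -2.4746800822722532
```

```bash
cat >> h.py <<'E'
from scipy.spatial.transform import Rotation as R
def move(pos,Rt):
    "shift and rotvec in the current tool axes to reach pos,Rt"
    s=robot.get_state();T=np.array(s['tool_rot']);
    print('shift',np.round(T.T@(np.array(pos)-s['eef_pos']),1),'rv',np.round(R.from_matrix(T.T@Rt).as_rotvec(),3))
def down(yaw): # tool y at world yaw, pointing down
    y=np.array([np.cos(yaw),np.sin(yaw),0]);z=np.array([0,0,-1.]);return np.c_[np.cross(y,z),y,z]
O=np.array([568.8,-288,0]);hy=0.499
ex=np.array([np.cos(hy),np.sin(hy),0]);ey=np.array([-np.sin(hy),np.cos(hy),0])
E
python3 - <<'E'
from h import *
s=robot.get_state();c=calibration('wrist');T=np.array(s['tool_rot'])
print(c['K'],T.T@(c['eye']-s['eef_pos']),'\n',T.T@c['rotation'])
move(O+ey*80+[0,0,231],down(hy)); print(O+ey*80)
E
```

```text
[[347.28894212   0.         317.21668437]
 [  0.         347.28894212 239.56125635]
 [  0.           0.           1.        ]] [  81.47856215   -0.83782895 -142.53865916] 
 [[ 1.34915660e-03 -9.47705773e-01 -3.19142518e-01]
 [ 9.99998876e-01  1.06999210e-03  1.05005563e-03]
 [-6.53663814e-04 -3.19143576e-01  9.47706152e-01]]
shift [ 4.322e+02 -2.726e+02 -1.000e-01] rv [-1.000e-03 -1.000e-03 -1.742e+00]
[ 530.51618268 -217.75507612    0.        ]
```

Request:
send_rows:
  moves: [432, -273, 0, 0, 0, -1.742, 0, 432, -273, 0, 0, 0, -1.742, 0, 432, -273, 0, 0, 0, -1.742, 0, 432, -273, 0, 0, 0, -1.742, 0, 432, -273, 0, 0, 0, -1.742, 0, 432, -273, 0, 0, 0, -1.742, 0, 432, -273, 0, 0, 0, -1.742, 0, 432, -273, 0, 0, 0, -1.742, 0, 432, -273, 0, 0, 0, -1.742, 0, 432, -273, 0, 0, 0, -1.742, 0, 432, -273, 0, 0, 0, -1.742, 0, 432, -273, 0, 0, 0, -1.742, 0, 432, -273, 0, 0, 0, -1.742, 0, 432, -273, 0, 0, 0, -1.742, 0, 432, -273, 0, 0, 0, -1.742, 0, 432, -273, 0, 0, 0, -1.742, 0]

```text
clock: 1.7
eef_pos: [530.1, -218.3, 231.3]
tool_rot: [[-0.476, 0.879, -0.0], [0.879, 0.476, -0.0], [0.0, -0.0, -1.0]]
force: [0.1, -0.4, -0.2]
finger_gap: 0.0
```

```bash
python3 - <<'E'
from h import *
s=robot.get_state();print(s['clock'],s['eef_pos'],s['joint_positions'],s['finger_gap'],s['force'])
im=read_camera('wrist');cv2.imwrite('pics/w1.png',im[:,:,::-1])
c=calibration('wrist')
for n,p in(('tabTop L',O+ey*48.5+ex*17+[0,0,164]),('tabTop R',O+ey*48.5-ex*17+[0,0,164]),('bead',[444,-228,60])):print(n,px(c,p))
move(O+ey*80+[0,0,143],down(hy))
E
```

```text
1.7 [ 530.0662883  -218.3039181   231.30395389] [ 0.71020021  0.21164511 -0.45864368  1.63667095  0.09632697  1.31582916
  0.73267247] 0.04786406254516355 [ 0.13117633 -0.37284412 -0.16598688]
tabTop L [343.7667176  300.39468646]
tabTop R [293.61507615 300.41843257]
bead [228.70984123 181.37210183]
shift [ 0.2  0.5 88.4] rv [-0.     0.    -0.002]
```

View pics/w1.png

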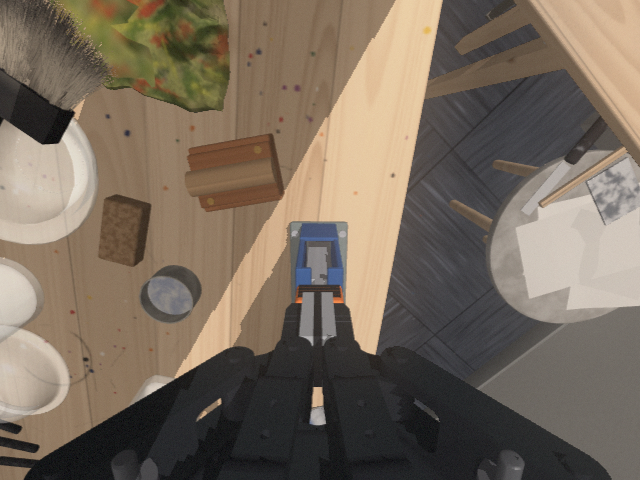

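The wrist view shows the orange tab directly ahead of the fingers at (318,295), where I predicted (318,300). The offcut bead is near (234,180), against a prediction of (229,181). The poses agree, so I'll descend and push.

Request:
send_rows:
  moves: [0, 0.5, 44, 0, 0, 0, 0, 0, 0.5, 88, 0, 0, 0, 0, 0, 0.5, 88, 0, 0, 0, 0, -12, 0.5, 88, 0, 0, 0, 0, -20, 0.5, 88, 0, 0, 0, 0, -28, 0.5, 88, 0, 0, 0, 0, -36, 0.5, 88, 0, 0, 0, 0, -44, 0.5, 88, 0, 0, 0, 0, -52, 0.5, 88, 0, 0, 0, 0, -60, 0.5, 88, 0, 0, 0, 0, -66, 0.5, 88, 0, 0, 0, 0, -70, 0.5, 88, 0, 0, 0, 0, -70, 0.5, 88, 0, 0, 0, 0]

```text
clock: 3.05
eef_pos: [564.8, -279.4, 143.5]
tool_rot: [[-0.478, 0.878, 0.0], [0.878, 0.478, 0.0], [0.0, 0.0, -1.0]]
force: [-1.9, 5.1, 2.7]
finger_gap: 0.1
```

Request:
send_rows:
  moves: [-4, 0, 0, 0, 0, 0, 0, -8, 0, 0, 0, 0, 0, 0, -11, 0, 0, 0, 0, 0, 0, -11, 0, 0, 0, 0, 0, 0]

```text
clock: 3.45
eef_pos: [569.7, -288.6, 143.4]
tool_rot: [[-0.479, 0.878, -0.0], [0.878, 0.479, 0.0], [0.0, 0.0, -1.0]]
force: [-1.9, 3.8, 3.5]
finger_gap: 0.1
```

Request:
send_rows:
  moves: [-2, 0, 0, 0, 0, 0, 0, -4, 0, 0, 0, 0, 0, 0, -6, 0, 0, 0, 0, 0, 0, -6, 0, 0, 0, 0, 0, 0, -6, 0, 0, 0, 0, 0, 0]

```text
clock: 3.95
eef_pos: [570.6, -290.0, 143.4]
tool_rot: [[-0.481, 0.877, -0.006], [0.877, 0.481, 0.005], [0.007, -0.002, -1.0]]
force: [-15.3, 17.1, 15.1]
finger_gap: -0.0
```

```bash
python3 - <<'E'
from h import *
s=robot.get_state();T=np.array(s['tool_rot'])
ph=np.radians(35);Z=np.array([0,0,1.])
z=np.sin(ph)*ex-np.cos(ph)*Z;x=-np.cos(ph)*ex-np.sin(ph)*Z;Rt=np.c_[x,np.cross(z,x),z]
Rc=Rt@np.array([[0,-.9477,-.3191],[1,0,0],[0,-.3191,.9477]])
C=O-57*ey+[0,0,55]-12*ex
eye=C-Rc@np.array([0,-0.2,1])*280   # dial ~70 px above image centre
tcp=eye-Rt@[81.5,-.8,-142.5]
print(tcp,eye,np.linalg.norm(tcp[:2]));
print('retreat'); move(O+ey*78+[0,0,143],down(hy)); 
# from retreat raised pose
T=down(hy);p=O+ey*78+[0,0,230]
print('from raised', T.T@(tcp-p), R.from_matrix(T.T@Rt).as_rotvec())
E
```

```text
[ 546.81075349 -363.98886868  196.21462482] [ 416.80537331 -435.75351652  266.19731157] 656.8789056255051
retreat
shift [80.6 -0.5  1. ] rv [-0.002 -0.007  0.002]
from raised [-134.2         -55.67221142   33.78537518] [-0.47841377 -0.47841377 -1.51733463]
```

Request:
send_rows:
  moves: [20, 0, 0, 0, 0, 0, 0, 40, 0, 0, 0, 0, 0, 0, 60, 0, 0, 0, 0, 0, 0, 80, 0, 0, 0, 0, 0, 0, 80, 0, -45, 0, 0, 0, 0, 80, 0, -90, 0, 0, 0, 0, 80, 0, -90, 0, 0, 0, 0]

```text
clock: 4.65
eef_pos: [537.1, -225.2, 240.1]
tool_rot: [[-0.478, 0.878, 0.01], [0.878, 0.478, -0.005], [-0.009, 0.006, -1.0]]
force: [0.2, -0.1, -0.1]
finger_gap: -0.3
```

```bash
python3 - <<'E'
from h import *
ph=np.radians(35);Z=np.array([0,0,1.])
z=np.sin(ph)*ex-np.cos(ph)*Z;x=-np.cos(ph)*ex-np.sin(ph)*Z;Rt=np.c_[x,np.cross(z,x),z]
move([546.8,-364,196],Rt)
E
```

```text
shift [-126.1  -58.1   44.8] rv [-0.481 -0.467 -1.516]
```

Request:
send_rows:
  moves: [-126, -58, 20, -0.48, -0.467, -1.516, 0, -126, -58, 20, -0.48, -0.467, -1.516, 0, -126, -58, 20, -0.48, -0.467, -1.516, 0, -126, -58, 45, -0.48, -0.467, -1.516, 0, -126, -58, 45, -0.48, -0.467, -1.516, 0, -126, -58, 45, -0.48, -0.467, -1.516, 0, -126, -58, 45, -0.48, -0.467, -1.516, 0, -126, -58, 45, -0.48, -0.467, -1.516, 0, -126, -58, 45, -0.48, -0.467, -1.516, 0, -126, -58, 45, -0.48, -0.467, -1.516, 0, -126, -58, 45, -0.48, -0.467, -1.516, 0, -126, -58, 45, -0.48, -0.467, -1.516, 0, -126, -58, 45, -0.48, -0.467, -1.516, 0, -126, -58, 45, -0.48, -0.467, -1.516, 0, -126, -58, 45, -0.48, -0.467, -1.516, 0]

```text
clock: 6.15
eef_pos: [542.9, -363.7, 187.8]
tool_rot: [[-0.725, -0.476, 0.497], [-0.386, 0.879, 0.278], [-0.57, 0.01, -0.822]]
force: [0.4, -0.0, 0.8]
finger_gap: 0.3
```

```bash
python3 - <<'E'
from h import *
s=robot.get_state();print(s['clock'],s['eef_pos'],s['joint_positions'],s['force'])
c=calibration('wrist');np.savez('pics/w2.npz',**c)
im=read_camera('wrist');cv2.imwrite('pics/w2.png',im[:,:,::-1])
print(px(c,O-57*ey+[0,0,55]-12*ex))
E
```

```text
6.15 [ 542.90588033 -363.70431412  187.79199907] [ 1.78507101  0.66060215 -1.30369256  1.70266551  0.10610741  0.95484031
  2.65492684] [ 0.37302558 -0.04046305  0.78591675]
[310.82796132 182.60148705]
```

View pics/w2.png

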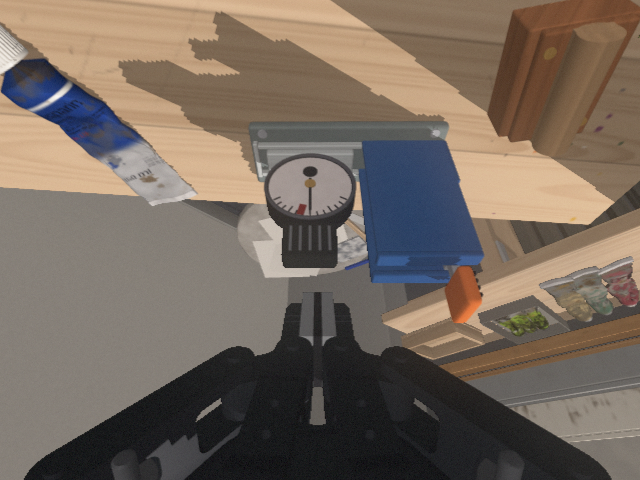

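The dial is seen upside down and clear. The pivot is at about (310,184), the needle points straight towards the grip, and the red mark is near (301,210). The gauge stands out on the open deck, and the predicted dial centre (311,183) agrees.

```bash
python3 - <<'E'
from h import *
c=dict(np.load('pics/w2.npz'));im=cv2.imread('pics/w2.png');hsv=cv2.cvtColor(im,cv2.COLOR_BGR2HSV)
def plane(u,v,x0):
    d=c['rotation']@np.linalg.solve(c['K'],[u,v,1.]);t=((O+ex*x0-c['eye'])@ex)/(d@ex);p=c['eye']+d*t
    return np.array([(p-O)@ey,p[2]])
r=cv2.inRange(hsv,(0,120,80),(7,255,255))|cv2.inRange(hsv,(172,120,80),(180,255,255))
g=cv2.inRange(hsv,(12,90,90),(28,255,255))
def cen(m,x0,x1,y0,y1):
    k=np.zeros_like(m);k[y0:y1,x0:x1]=m[y0:y1,x0:x1];q=cv2.findNonZero(k)[:,0];return q.mean(0),len(q),q.min(0),q.max(0)
mr=cen(r,280,340,190,225);mg=cen(g,300,320,176,192);print('red',mr,'gold',mg)
w=cv2.inRange(hsv,(0,0,110),(180,70,255));k=np.zeros_like(w);k[155:220,262:357]=w[155:220,262:357]
cn=max(cv2.findContours(k,0,1)[0],key=cv2.contourArea);P=np.array([plane(*p,-12) for p in cv2.convexHull(cn)[:,0].astype(float)])
(yc,zc),rad=cv2.minEnclosingCircle(P.astype(np.float32));print('dial centre',yc,zc,rad)
a=plane(*mr[0],-12);b=plane(*mg[0],-12)
for n,o in(('gold',b),('dial',np.array([yc,zc]))):
    d=a-o;print(n,o,'mark r',np.linalg.norm(d),'angle',np.arctan2(-d[0],d[1]))
for v in range(194,216,3):
    row=im[v,303:318].min(1).astype(float);wt=np.clip(130-row,0,None);u=(wt*np.arange(303,318)).sum()/max(wt.sum(),1);q=plane(u,v,-12)-b;print(v,round(u,1),np.round(q,1),round(np.arctan2(-q[0],q[1]),3),row.astype(int))
# grip top
move(O+ey*78+[0,0,230],down(hy))
E
```

```text
red (array([300.78947368, 209.        ]), 57, array([297, 204], dtype=int32), array([305, 213], dtype=int32)) gold (array([309.56521739, 182.85507246]), 69, array([305, 179], dtype=int32), array([314, 187], dtype=int32))
dial centre -57.87562561035156 57.04069519042969 33.23660659790039
gold [-58.01223373  55.27803783] mark r 28.653570945676826 angle 0.2288040292802665
dial [-57.87562561  57.04069519] mark r 26.973099350271774 angle 0.2485598587121399
194 309.7 [ 0.1 12.4] -0.012 [146 145 143 145 142 122  45  48  95 144 143 144 146 144 147]
197 309.7 [ 0.1 15.6] -0.009 [145 145 146 147 142 119  50  49  96 140 142 145 145 143 145]
200 309.6 [ 0.1 18.7] -0.005 [143 145 147 143 142 111  51  54  97 143 144 141 144 143 145]
203 309.6 [ 0.2 21.9] -0.007 [142 144 144 146 139 115  50  50  95 144 141 143 144 141 146]
206 306.6 [-2.2 24.9] 0.087 [ 42  52  60 100 138 113  49  55  93 146 143 143 142 143 144]
209 306.7 [-2.1 28. ] 0.074 [ 46  58 100 144 142 121  51  58 104 145 147 147 146 145 148]
212 309.4 [-0. 31.] 0.0 [ 57 100 141 141 140 131  82  81 131 145 145 145 132  87  87]
215 310.4 [ 0.8 33.9] -0.023 [ 77  97 101  96  98 108  90  71 104 102  94  99  91  78  64]
shift [-70.  131.3  -0.6] rv [0.48  0.468 1.516]
```

```bash
python3 - <<'E'
from h import *
move(O-58*ey+[0,0,220],down(hy))
E
```

```text
shift [-65.   -4.8   6.7] rv [0.48  0.468 1.516]
```

Request:
send_rows:
  moves: [-65, -5, 7, 0.48, 0.468, 1.516, 50, -65, -5, 7, 0.48, 0.468, 1.516, 50, -65, -5, 7, 0.48, 0.468, 1.516, 50, -65, -5, 7, 0.48, 0.468, 1.516, 50, -65, -5, 7, 0.48, 0.468, 1.516, 50, -65, -5, 7, 0.48, 0.468, 1.516, 50, -65, -5, 7, 0.48, 0.468, 1.516, 50, -65, -5, 7, 0.48, 0.468, 1.516, 50, -65, -5, 7, 0.48, 0.468, 1.516, 50, -65, -5, 7, 0.48, 0.468, 1.516, 50, -65, -5, 7, 0.48, 0.468, 1.516, 50, -65, -5, 7, 0.48, 0.468, 1.516, 50, -65, -5, 7, 0.48, 0.468, 1.516, 50, -65, -5, 7, 0.48, 0.468, 1.516, 50, -65, -5, 7, 0.48, 0.468, 1.516, 50]

```text
clock: 7.7
eef_pos: [596.1, -339.3, 219.9]
tool_rot: [[-0.48, 0.877, 0.0], [0.877, 0.48, -0.0], [-0.001, 0.0, -1.0]]
force: [0.4, -0.7, 0.3]
finger_gap: 49.9
```

```bash
python3 - <<'E'
from h import *
s=robot.get_state();print(s['clock'],s['eef_pos'],np.round(s['joint_positions'],2),s['finger_gap'])
c=calibration('wrist');im=read_camera('wrist');cv2.imwrite('pics/w3.png',im[:,:,::-1])
for a in((9,20),(9,-20),(-9,-20),(-9,20)):print(px(c,O+ey*(-58+a[1])+ex*a[0]+[0,0,124]))
move(O-58*ey+[0,0,95],down(hy))
E
```

```text
7.7 [ 596.11310183 -339.3400572   219.93841947] [ 0.93  0.5  -0.69  1.35  0.32  1.4   0.75] 49.92497656614052
[331.42126239 216.09509794]
[330.55210643 268.0844805 ]
[306.40583277 268.01666505]
[306.01736597 216.01961576]
shift [  0.3   0.8 124.9] rv [-0.     0.     0.001]
```

View pics/w3.png

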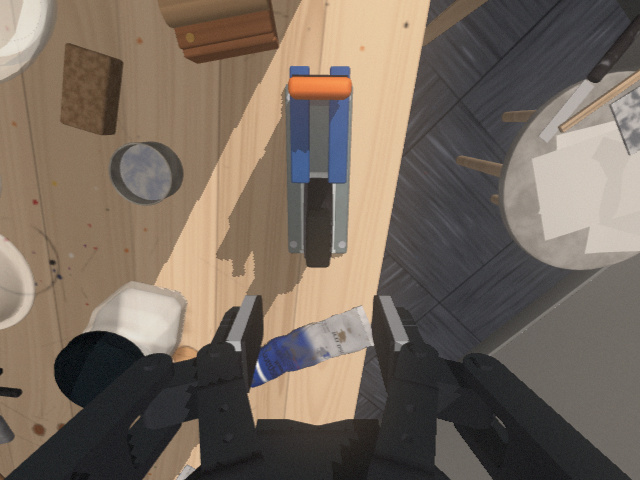

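The grip's front end is at row 267, columns 306–331, within 1 px of the prediction. I'll descend and grasp.

Request:
send_rows:
  moves: [0.3, 0.8, 40, 0, 0, 0, 50, 0.3, 0.8, 75, 0, 0, 0, 50, 0.3, 0.8, 105, 0, 0, 0, 50, 0.3, 0.8, 120, 0, 0, 0, 50, 0.3, 0.8, 125, 0, 0, 0, 50, 0.3, 0.8, 125, 0, 0, 0, 15, 0.3, 0.8, 125, 0, 0, 0, 5, 0.3, 0.8, 125, 0, 0, 0, 5, 0.3, 0.8, 125, 0, 0, 0, 5, 0.3, 0.8, 125, 0, 0, 0, 5, 0.3, 0.8, 125, 0, 0, 0, 5, 0.3, 0.8, 125, 0, 0, 0, 5]
  squeeze: 80

```text
clock: 8.95
eef_pos: [597.8, -339.1, 96.5]
tool_rot: [[-0.478, 0.878, 0.001], [0.878, 0.478, -0.001], [-0.002, 0.001, -1.0]]
force: [-0.9, -0.2, 6.5]
finger_gap: 16.6
```

Request:
send_rows:
  moves: [0, 0, -10, 0, 0, 0, 5, 0, 0, -30, 0, 0, 0, 5, 0, 0, -60, 0, 0, 0, 5, 0, 0, -90, 0, 0, 0, 5, 0, 0, -120, 0, 0, 0, 5, 0, 0, -120, 0, 0, 0, 5, 0, 0, -120, 0, 0, 0, 5]

```text
clock: 9.65
eef_pos: [597.3, -338.5, 215.3]
tool_rot: [[-0.479, 0.878, 0.0], [0.878, 0.479, -0.0], [-0.0, -0.0, -1.0]]
force: [-0.4, 0.3, -3.6]
finger_gap: 16.8
```

```bash
python3 - <<'E'
from h import *
s=robot.get_state();print(s['clock'],s['eef_pos'],s['force'],s['moment'],s['finger_gap'])
c=calibration('wrist');im=read_camera('wrist');cv2.imwrite('pics/w4.png',im[:,:,::-1])
# bead from the raised-view w1 picture & w2
E
```

```text
9.65 [ 597.25869361 -338.47261904  215.28110761] [-0.43724807  0.34203419 -3.59779929] [ 0.0166108   0.00775453 -0.02015773] 16.772299957623574
```

View pics/w4.png

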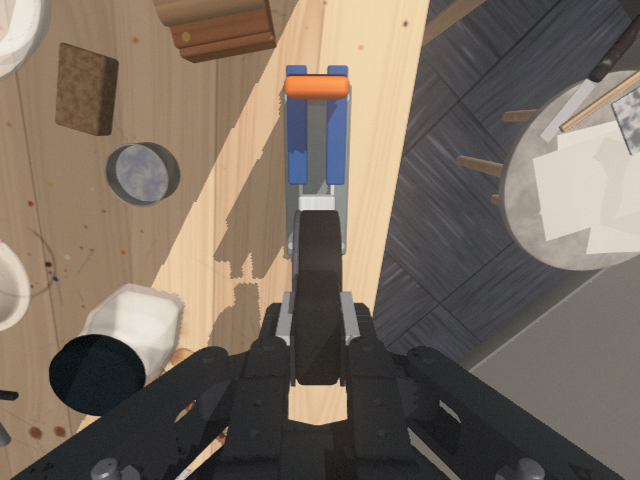

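The gauge is held with its foot end visible at (317,197). The deck is empty and the tab has sprung back. Now I'll raise it over the hood and move to a viewing pose beside the bead.

```bash
python3 - <<'E'
from h import *
b=0.655;bx=np.array([np.cos(b),np.sin(b),0]);by=np.array([-np.sin(b),np.cos(b),0])
B=np.array([444,-228.3,0]);print(B-80*by)
s=robot.get_state();c=calibration('wrist');T=np.array(s['tool_rot'])
for h in(82,84,86.5,89):print(h,px(c,s['eef_pos']+T@np.array([38,0,h-10])),px(c,s['eef_pos']+T@np.array([38,0,h])))
move(B-80*by+[0,0,265],down(b))
E
```

```text
[ 492.73273947 -291.74383425    0.        ]
82 [317.92871898 198.30307242] [317.8974281 195.1324503]
84 [317.9222448  197.64706043] [317.89148053 194.52979929]
86.5 [317.91430751 196.84279644] [317.88418303 193.79036295]
89 [317.90653784 196.05551615] [317.87703338 193.06590859]
shift [ 90.8 -68.9 -50.9] rv [-0.001 -0.001 -0.156]
```

Request:
send_rows:
  moves: [0, 0, -25, 0, 0, 0, 5, 0, 0, -50, 0, 0, 0, 5, 15, -10, -51, 0, 0, -0.03, 5, 40, -30, -51, 0, 0, -0.08, 5, 65, -50, -51, 0, 0, -0.12, 5, 85, -65, -51, 0, 0, -0.156, 5, 91, -69, -51, 0, 0, -0.156, 5, 91, -69, -51, 0, 0, -0.156, 5, 91, -69, -51, 0, 0, -0.156, 5]

```text
clock: 10.6
eef_pos: [493.2, -292.1, 265.1]
tool_rot: [[-0.609, 0.794, -0.001], [0.794, 0.609, 0.001], [0.001, -0.0, -1.0]]
force: [0.3, -0.9, -2.2]
finger_gap: 17.0
```

```bash
python3 - <<'E'
from h import *
s=robot.get_state();print(s['clock'],s['eef_pos'],s['tool_rot'],s['force'],s['finger_gap'])
c=calibration('wrist');np.savez('pics/w5.npz',**c);im=read_camera('wrist');cv2.imwrite('pics/w5.png',im[:,:,::-1])
b=0.655;bx=np.array([np.cos(b),np.sin(b),0]);by=np.array([-np.sin(b),np.cos(b),0]);B=np.array([444,-228.3,0])
for x,y,z in((40,0,60),(-40,0,60),(40,32,40),(40,-32,40),(-40,-32,40),(-40,32,40)):print(x,y,px(c,B+x*bx+y*by+[0,0,z]))
E
```

```text
10.6 [ 493.20554874 -292.1167768   265.11311103] [[-6.08561435e-01  7.93506061e-01 -1.05352372e-03]
 [ 7.93505991e-01  6.08562158e-01  5.84868774e-04]
 [ 1.10523159e-03 -4.80048805e-04 -9.99999274e-01]] [ 0.25143903 -0.85054582 -2.20763024] 17.03713071945644
40 0 [359.56201486 125.47315765]
-40 0 [275.46344598 125.42439908]
40 32 [358.49692941  90.8245738 ]
40 -32 [356.11974189 157.86430221]
-40 -32 [278.84219894 157.81747528]
-40 32 [276.56873399  90.77936767]
```

View pics/w5.png

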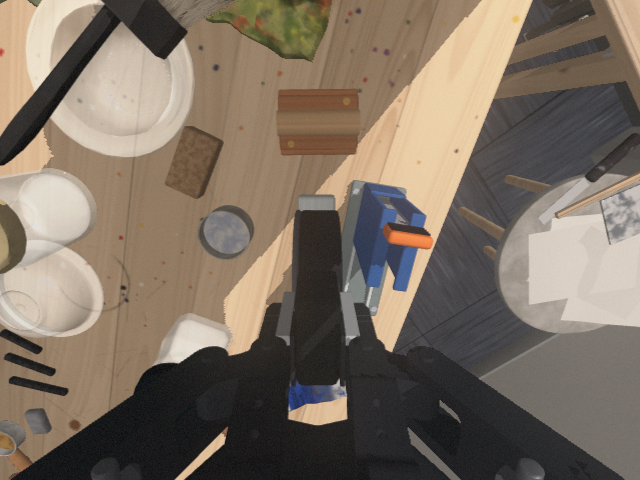

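The offcut's corners are at (278,90), (359,90), (357,154) and (281,155), and its bead is square to the tool. That is 1 px right of and 2 px above the prediction, so the centre moves by about +1 mm and +2 mm.

```bash
cat >> h.py <<'E'
b=0.655;bx=np.array([np.cos(b),np.sin(b),0]);by=np.array([-np.sin(b),np.cos(b),0])
B=np.array([444,-228.3,0])+1*bx+1.5*by
E
python3 - <<'E'
from h import *
print(B);move(B+[0,0,152],down(b))
E
```

```text
[ 443.87930906 -226.50126886    0.        ]
shift [ 82.1   0.6 113.2] rv [-0.    -0.001 -0.   ]
```

Request:
send_rows:
  moves: [40, 0.5, 0, 0, 0, 0, 5, 75, 0.5, 0, 0, 0, 0, 5, 82, 0.5, 20, 0, 0, 0, 5, 82, 0.5, 55, 0, 0, 0, 5, 82, 0.5, 85, 0, 0, 0, 5, 82, 0.5, 105, 0, 0, 0, 5, 82, 0.5, 111, 0, 0, 0, 5, 82, 0.5, 111, 0, 0, 0, 5, 82, 0.5, 111, 0, 0, 0, 5, 82, 0.5, 111, 0, 0, 0, 5]

```text
clock: 11.65
eef_pos: [444.2, -226.7, 155.8]
tool_rot: [[-0.609, 0.793, 0.001], [0.793, 0.609, -0.001], [-0.001, 0.0, -1.0]]
force: [1.1, -0.2, -2.2]
finger_gap: 16.6
```

Request:
send_rows:
  moves: [0, 0, 1, 0, 0, 0, 5, 0, 0, 2, 0, 0, 0, 5, 0, 0, 3, 0, 0, 0, 5, 0, 0, 4, 0, 0, 0, 5, 0, 0, 5, 0, 0, 0, 5, 0, 0, 5, 0, 0, 0, 5, 0, 0, 5, 0, 0, 0, 5]

```text
clock: 12.35
eef_pos: [443.3, -226.4, 149.6]
tool_rot: [[-0.609, 0.793, -0.001], [0.793, 0.609, 0.0], [0.001, -0.001, -1.0]]
force: [-0.6, -0.1, -2.8]
finger_gap: 16.7
```

Request:
send_rows:
  moves: [0, 0, 1, 0, 0, 0, 5, 0, 0, 2, 0, 0, 0, 5, 0, 0, 3, 0, 0, 0, 5, 0, 0, 3, 0, 0, 0, 5, 0, 0, 3, 0, 0, 0, 5]

```text
clock: 12.85
eef_pos: [443.3, -226.4, 146.6]
tool_rot: [[-0.609, 0.793, -0.001], [0.793, 0.609, 0.0], [0.001, -0.001, -1.0]]
force: [0.2, 0.8, -3.5]
finger_gap: 16.5
```

Request:
send_rows:
  moves: [0, 0, 1, 0, 0, 0, 5, 0, 0, 2, 0, 0, 0, 5, 0, 0, 2, 0, 0, 0, 5, 0, 0, 2, 0, 0, 0, 5]

```text
clock: 13.25
eef_pos: [443.8, -226.7, 146.1]
tool_rot: [[-0.609, 0.793, -0.0], [0.793, 0.609, -0.001], [-0.001, -0.001, -1.0]]
force: [-4.1, 2.2, 13.7]
finger_gap: 16.8
```

The foot is on the bead and level, with contact at TCP z≈146.4. I'll ease off 1 mm, hold briefly, then roll by 0.237 about the crest.

Request:
send_rows:
  moves: [0, 0, -0.5, 0, 0, 0, 5, 0, 0, -1, 0, 0, 0, 5, 0, 0, -1, 0, 0, 0, 5, 0, 0, -1, 0, 0, 0, 5, 0, 0, -1, 0, 0, 0, 5]

```text
clock: 13.75
eef_pos: [443.6, -226.6, 146.3]
tool_rot: [[-0.609, 0.793, -0.0], [0.793, 0.609, -0.0], [-0.0, -0.0, -1.0]]
force: [-2.4, 2.0, 6.7]
finger_gap: 16.7
```

```bash
python3 - <<'E'
from h import *
s=robot.get_state();print(s['clock'],s['force'],s['eef_pos'],s['tool_rot'][2])
im=read_camera('wrist');cv2.imwrite('pics/w6.png',im[:,:,::-1])
E
```

```text
13.75 [-2.39204257  1.95321065  6.74924237] [ 443.59911996 -226.55161949  146.25614438] [-3.78117514e-05 -4.38593481e-04 -9.99999903e-01]
```

Request:
send_rows:
  moves: [3.5, 0, -0.2, 0, -0.04, 0, 5, 6.9, 0, 0, 0, -0.08, 0, 5, 10.3, 0, 0.3, 0, -0.12, 0, 5, 13.8, 0, 0.7, 0, -0.16, 0, 5, 17.2, 0, 1.2, 0, -0.2, 0, 5, 20.3, 0, 1.8, 0, -0.237, 0, 5, 20.3, 0, 1.8, 0, -0.237, 0, 5, 20.3, 0, 1.8, 0, -0.237, 0, 5, 20.3, 0, 1.8, 0, -0.237, 0, 5, 20.3, 0, 1.8, 0, -0.237, 0, 5]

```text
clock: 14.8
eef_pos: [431.1, -210.5, 144.1]
tool_rot: [[-0.592, 0.793, 0.141], [0.771, 0.609, -0.185], [-0.233, -0.0, -0.973]]
force: [-4.7, 2.2, 7.6]
finger_gap: 16.9
```

```bash
python3 - <<'E'
from h import *
s=robot.get_state();T=np.array(s['tool_rot']);print(s['clock'],s['force'],s['eef_pos'],'tilt',np.arccos(-T[2,2]),s['finger_gap'],'off',(s['eef_pos']+T[:,2]*86.5-B))
im=read_camera('wrist');cv2.imwrite('pics/w7.png',im[:,:,::-1])
c=read_camera('scene');cv2.imwrite('pics/s7.png',c[:,:,::-1])
# held gauge shift between level and rolled images (foot end + grip region)
a=cv2.imread('pics/w4.png',0);
for n in('w6','w7'):
    q=cv2.imread(f'pics/{n}.png',0)
    for nm,bx_ in(('foot',(190,212,296,340)),('housing',(205,300,290,346))):
        t=a[bx_[0]:bx_[1],bx_[2]:bx_[3]];r=cv2.matchTemplate(q[bx_[0]-12:bx_[1]+12,bx_[2]-12:bx_[3]+12],t,cv2.TM_CCOEFF_NORMED)
        _,v,_,l=cv2.minMaxLoc(r);print(n,nm,v,np.array(l)-12)
w=[cv2.imread(f'pics/{n}.png')[170:400,250:390] for n in('w4','w6','w7')]
f=cv2.resize(cv2.imread('pics/s7.png')[195:345,255:405],(375,375),interpolation=cv2.INTER_CUBIC)
f=cv2.copyMakeBorder(f,0,0,0,0,0);r=cv2.hconcat(w);cv2.imwrite('pics/m7.png',cv2.vconcat([r,cv2.copyMakeBorder(cv2.resize(f,(365,365)),0,0,0,r.shape[1]-365,0)]))
E
```

```text
14.8 [-4.67028517  2.19957016  7.6268897 ] [ 431.11767748 -210.48611586  144.13094953] tilt 0.2349459184057413 16.856104329262575 off [-5.24793694e-01  2.34944133e-02  6.00073699e+01]
w6 foot 0.9180616736412048 [-1  0]
w6 housing 0.9287776947021484 [0 0]
w7 foot 0.9190741181373596 [-1  0]
w7 housing 0.9413264989852905 [0 0]
```

View pics/m7.png

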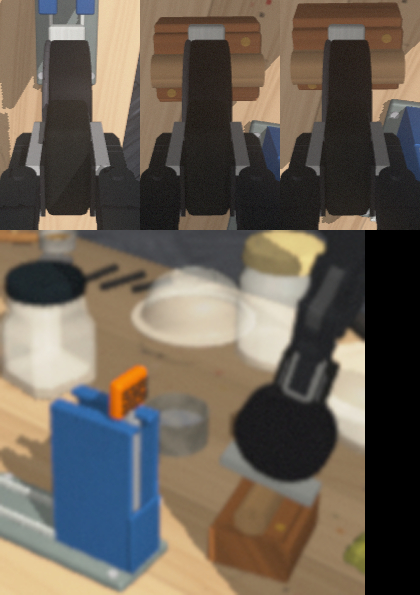

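The foot end and the housing sit at the same wrist pixels (within 1 px) before and after the roll, so the grip did not slip. The scene view shows the gauge tilted on the bead with the bystanders in place. I'll ease the contact and let it settle.

Request:
send_rows:
  moves: [0, 0, -0.4, 0, -0.002, 0, 5, 0, 0, -0.4, 0, -0.002, 0, 5, 0, 0, -0.4, 0, -0.002, 0, 5, 0, 0, -0.4, 0, -0.002, 0, 5, 0, 0, -0.4, 0, -0.002, 0, 5, 0, 0, -0.4, 0, -0.002, 0, 5, 0, 0, -0.4, 0, -0.002, 0, 5, 0, 0, -0.4, 0, -0.002, 0, 5, 0, 0, -0.4, 0, -0.002, 0, 5, 0, 0, -0.4, 0, -0.002, 0, 5, 0, 0, -0.4, 0, -0.002, 0, 5, 0, 0, -0.4, 0, -0.002, 0, 5, 0, 0, -0.4, 0, -0.002, 0, 5, 0, 0, -0.4, 0, -0.002, 0, 5, 0, 0, -0.4, 0, -0.002, 0, 5]

```text
clock: 16.4
eef_pos: [430.8, -210.2, 144.2]
tool_rot: [[-0.592, 0.793, 0.143], [0.771, 0.609, -0.187], [-0.236, -0.001, -0.972]]
force: [-0.7, 1.2, -1.1]
finger_gap: 16.7
```

Request:
send_rows:
  moves: [0, 0, 0.15, 0, 0, 0, 5, 0, 0, 0.15, 0, 0, 0, 5, 0, 0, 0.15, 0, 0, 0, 5, 0, 0, 0.15, 0, 0, 0, 5, 0, 0, 0.15, 0, 0, 0, 5, 0, 0, 0.15, 0, 0, 0, 5, 0, 0, 0.15, 0, 0, 0, 5, 0, 0, 0.15, 0, 0, 0, 5, 0, 0, 0.15, 0, 0, 0, 5, 0, 0, 0.15, 0, 0, 0, 5]

```text
clock: 17.4
eef_pos: [430.9, -210.2, 144.1]
tool_rot: [[-0.592, 0.793, 0.143], [0.771, 0.609, -0.187], [-0.236, -0.001, -0.972]]
force: [-1.7, 2.0, 2.6]
finger_gap: 16.6
```

```bash
python3 - <<'E'
from h import *
F=[]
for i in range(6):
    read_camera('wrist');s=robot.get_state();F.append(s['force'])
print(np.round(F,1),np.mean(F,0));T=np.array(s['tool_rot']);print(s['clock'],np.arccos(-T[2,2]),s['eef_pos'])
E
```

```text
[[-3.   1.1  1.8]
 [-2.4  1.   2.9]
 [-2.9  1.8  2.9]
 [-2.4  1.1  2.5]
 [-3.1  2.7  1.7]
 [-2.3  0.9  2.6]] [-2.6669249   1.42479082  2.39820838]
17.7 0.23824214001285557 [ 430.86959276 -210.23128704  144.10381425]
```

Contact is steady at about 5 N once the gauge's weight is added back, and the tilt is 0.238 rad. I'll hand it in.

```bash
python3 -c "
from station import job
print(job.hand_in())"
```

```text
the job is handed in; nothing more can be done
None
```

I ejected the gauge, gripped it by its top grip and stood it level on the bead. I then rolled it to the red mark and handed in at about 17.7 s, still holding it there. The hand-in reports no verdict.

**Last checks:**
- **Tilt:** 0.238 rad measured at the tool. The mark read 0.229 rad in the wrist view measured from the pivot, and 0.249 rad measured from the dial centre. The worst gap is about 0.01 rad, or 0.3 mm at the needle tip (2.4 mm allowed).
- **Contact:** steady at about 5 N on the bead, after adding back the gauge's weight.
- **Placing:** by the tool pose, the foot's middle is within about 1 mm of my estimate of the crest's middle, and the foot was square to the bead in the wrist view.
- **Grip:** the gauge moved no more than 1 px in the wrist view between lifting it and after the roll, so it did not slip.
- **Bystanders:** the jar and dipper were in place in the last scene crop. The sanding block was outside that crop; the arm never went near it.

**What I could not confirm:**
- **Pointer on the mark:** no camera faced the dial in the final pose, so this comes from the tilt and the unslipped grip and was not seen directly.
- **Joint limits:** while I viewed the dial, joints 3 and 7 read -1.304 and 2.655 rad, about 0.004–0.005 past their stated limits. The robot raised no fault.

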